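# Load a relay into the spring-return test shuttle and hold it at the reader

### The job

Set the blue relay module into the pocket of the spring-return test shuttle, fully down with its yellow tab in the slot, and let go of it while the shuttle is still home. Then pull the shuttle out by its orange handle until the tip of its white pointer lies within the red band of the black reader head, and keep it there: the program finishes while still holding the handle against the spring, with the relay still seated and nothing touching it. Leave the other things on the bench where they are.

Things in the scene. Friction and masses are not known exactly. Their poses are not given: they have to be found in the camera images.
- relay: Loose relay module, about 60 g: blue housing on a black foot, 46 long (its x) x 28 wide (its y) x 32 high; a yellow tab 10 wide and 7 high stands out 9.5 mm at the bottom of its +x end. Small white label and green dot on top, the dot nearer the tab. Origin: centre of its underside (tab not counted); z up. It starts upright on the bench at any yaw within 1.3 rad of zero.
- tab (a point): End face of the relay's yellow tab, 32.5 mm along the relay's +x from its origin, 3.5 mm above its underside.
- jig: Fixed test jig: aluminium base plate 250 x 100 x 12 with two steel rails (tops at 24 mm) 62 apart, a spring drum at the rear (42 mm high). Origin on the bench; the plate reaches from 110 mm in front (-x) to 140 mm behind. Its -x is the way the shuttle is pulled, towards the robot, turned up to 0.3 rad either way. Instruments and leads hang left and behind: keep the arm clear.
- pocket (a point): Centre of the pocket's floor on the shuttle, 20 mm above the bench; axes as the jig; moves with the shuttle. The pocket is open upward, 51 (x) x 33 (y) inside, black walls 6 high and 5 thick with thin lips flaring outward to 11 above the floor. The rear wall (+x, away from the handle) has a slot 16 wide at its middle, open at the top, for the relay's tab: it fits one way round only.
- handle (a point): Grip point of the shuttle's orange handle, an upright paddle 10 thick (jig x) x 30 wide (jig y), top 80 mm above the bench; this point lies 12 mm below the top, 68 mm above the bench, 70 mm in front (-x) of the pocket's centre. The foot of the paddle widens to 24 x 36 below 25 mm above the bench. Moves with the shuttle.
- pointer (a point): Tip of the shuttle's white pointer, level with the pocket's centre along x, 38.5 mm to its -y side (the robot's right), 27.5 mm above the bench. Moves with the shuttle.
- reader: Reader head, fixed for the run to the right (-y) edge of the jig at a place that differs from run to run: black block 26 (x) x 28 (y) x 17 high on the base plate (top at 29 mm), a red band 8 wide (in x) across the middle of its top and of its inner face, a brass thumb screw at its outer side. Origin: centre of its underside; axes as the jig.
- band (a point): Middle of the red band at the top of the reader's inner face, beside which the pointer's tip passes; axes as the jig (x along the shuttle's travel).
- shuttle (a joint): How far the shuttle is pulled out towards the robot: 0 home, 0.060 m at the stop. The spring draws it home with about 6 N at 0, rising to 9.6 N at the stop; let go, it runs home. The pointer reaches the middle of the band between 0.030 and 0.050.
- multimeter: Bystander, loose: grey multimeter, 138 x 70 x 39, lying near the front edge; origin centre of its underside.
- marker: Bystander, loose: white marker pen with a blue cap, 134 long, 13 thick; origin centre of its underside.
- side_cutters: Bystander, loose: red-handled side cutters, 150 x 44 x 11, lying at the right front; origin centre of the underside.
- battery: Bystander, loose: black and cream block battery, 18 x 26 x 48, standing at the right, beyond the relay; origin centre of its underside.

How it is judged:
By the outcome, as a careful person would: the job done as asked, in the order asked, and still so for the second after the job is handed in, while the arm keeps its last pose, push and grip.
It also fails if it takes over 50 s, if anything falls off the work surface, if the arm or the gripper's body presses on something with over 40 N, if the wrist force passes 120 N, or if a joint passes its speed limit or range.

### The arm

A 6-joint arm with a two-finger parallel gripper is mounted at the origin on a cart in front of the work surface, level with it; the furniture and walls round the work are solid. World frame = base frame: x ahead of the robot, y to its left, z up, the work surface at z = 0. Lengths are in m, angles in rad, forces in N, time in s.
With the tool pointing down it reaches from about 0.25 to 0.775 m from the base axis. Payload 4 kg.
Tool frame: the origin (TCP) lies midway between the tips of the shut fingers; the grasp point (between the pads) lies 19 mm behind it; z points along the fingers, y is the direction in which the jaws open and shut (so a half turn about z gives the same grasp; the last joint's range is limited). The gripper opens to 85 mm and grips with 20 to 120 N. Pads are 22 mm wide; open, the fingers measure 114 mm over their backs; the gripper's body (76 mm by 85 mm) begins 54 mm behind the grasp point. The pads swing forward as they close: fully open they stand 13 mm farther back than shut.
Start: joints at [-1.36, 0.087, 1.371, -0, 1.684, -0.103], TCP at [0.17, -0.523, 0.231] pointing down, gripper open.
Joint ranges: [-3.1, 3.1], [-0.76, 2.03], [0.27, 2.55], [-1.08, 4.22], [0.17, 2.65], [-2.57, 2.57]. Speed limits (rad/s): [2.79, 2.79, 3.14, 3.14, 3.14, 3.14].

### API

Orientations are given as a unit quaternion [x, y, z, w].
In Python, from bench import robot gives the robot as it stands.
- The arm moves only by the tool jog_arm, never from a script. Its argument "increments" is text: rows parted by semicolons, each of 5 numbers parted by spaces: the finger opening in cm, from 0 to 8.54, then the shift along the tool's x, y, z in cm, then the turn about the tool's z in degrees. A call has exactly 10 rows; each row shifts and turns the pose as measured when the row begins, along the tool's axes as they then stand; what a row does not reach is not made up. A row lasts 1/10 s, in which the tool goes at most 50 mm and 8.59 degrees, less where a joint would pass 70% of its speed; a pose out of reach is approached as far as the arm can. A call is refused whole if a number of a shift passes 5 or a number of a turn 8.59, either way. A call with a gripper value outside its range is refused whole. The fingers move at their own pace and stop on an object; "grip_force" is the grip in N (left out, the last holds). Time passes only in rows, so rows that do not move let the fingers close, or fill a call up. It gives the time, the measured TCP pose, the force and the opening at its end, in the units of the state.
- robot.get_obs(): the state, without advancing time (a new reading comes with each control period).
- robot.capture(name): name is "scene" or "top" or "wrist"; returns the picture (384x512x3 uint8, red, green, blue); there is no depth.
- robot.camera_info(name): a dict with "mtx" (3x3 intrinsics, pixels), "world_from_camera" (4x4, takes a point from camera to world coordinates). Camera axes: x right, y up, looking along -z (the intrinsics and any distortion apply to the point x, -y, -z); pixel columns grow to the right and rows downward; lengths in m; the calibration is good to about 2 mm. A picture is of the moment at which its call begins: read the wrist's pose just before it. camera_info takes no time and is no camera call; for the wrist camera it gives the pose at the moment of the call.
- robot.hand_in(): hands the job in, once; it reports no verdict.
Trained networks look in the newest picture that a camera, given by its name, has taken for a name from the list of things; names that differ only in an ending like _2 or _b are one class to them, and where a whole thing is asked for, a point or a joint stands for the part that bears it (a point fixed in the world has none). Each returns a list of dicts, best first, with "confidence" (0 to 1); they miss things now and then, are a little off and sometimes report something else, mostly with a low value. They report only what shows in the picture. A call takes as long as a camera call.
- robot.recognise(label, camera): "centre" ([x, y, z] in m, in world coordinates, good to about 4 mm: the middle of the surface that is visible of it).
- robot.cut_out(label, camera): "pixels" (384x512 bool, what is visible of it).
The state is a dict: "t": time; "joints": joint angles; "joint_vel": joint speeds; "effort": joint torques, N m; "tool_pos": TCP position; "eef_rot": TCP orientation; "ft_force": force on the tool from outside, world axes, zero at the start; "ft_torque": the same for the moment, N m; "finger_gap": opening from 0.0 (shut) to 1.0 (fully open).
Only numpy, scipy, OpenCV 4.12 (cv2) and the standard library are available. Lean on these libraries where they do the work, as an engineer would, in place of code of your own. Each camera call takes 0.05 s, during which the arm holds its last target. There are 200 camera calls.

## Working session

There is one attempt and no reset: what is moved stays moved. The work goes in short steps, Python scripts to look and compute and a tool call to move; the robot and the scene stay as the last step left them, time stands still between calls to the robot, and variables do not carry over. Pictures are saved under pics/ and viewed, about 8 in all and at most 12, crops included, and the job is handed in when it is done.

Besides the shell and the picture viewer there is one more tool, called after "Call:" by a JSON object that holds its "op" and its "data". jog_arm: Moves the arm, as the interface text tells. Its arguments: {"type":"object","properties":{"increments":{"type":"string"},"grip_force":{"type":"number"}},"required":["increments"]}

```bash
ls; mkdir -p pics; python3 - <<'E'
from bench import robot
import cv2,numpy as np
for c in ["scene","top"]:
    im=robot.capture(c); cv2.imwrite(f"pics/{c}0.png",im[:,:,::-1])
    i=robot.camera_info(c); print(c,np.round(i["mtx"],1).tolist(),np.round(i["world_from_camera"],3).tolist())
    for l in ["relay","tab","jig","pocket","handle","pointer","reader","band"]:
        print(l,[(np.round(d["centre"],3).tolist(),round(d["confidence"],2)) for d in robot.recognise(l,c)[:2]])
o=robot.get_obs();print(o)
E
```

```text
pics
scene [[362.4, 0.0, 259.6], [0.0, 362.4, 188.9], [0.0, 0.0, 1.0]] [[-0.702, 0.388, -0.597, 0.034], [-0.712, -0.392, 0.582, 0.434], [-0.008, 0.834, 0.552, 0.545], [0.0, 0.0, 0.0, 1.0]]
relay [([0.548, -0.17, 0.03], 0.57)]
tab [([0.553, -0.169, 0.027], 0.71)]
jig [([0.549, 0.09, 0.018], 0.71)]
pocket [([0.58, 0.077, 0.025], 0.79)]
handle [([0.581, 0.081, 0.024], 0.87)]
pointer [([0.578, 0.08, 0.023], 0.83)]
reader [([0.589, 0.017, 0.024], 0.54), ([0.581, 0.081, 0.023], 0.38)]
band [([0.584, 0.017, 0.026], 0.41)]
top [[415.6, 0.0, 255.6], [0.0, 415.6, 185.5], [0.0, 0.0, 1.0]] [[-0.008, 0.99, -0.139, 0.418], [-1.0, -0.008, -0.001, -0.055], [-0.002, 0.139, 0.99, 0.906], [0.0, 0.0, 0.0, 1.0]]
relay [([0.556, -0.183, 0.032], 0.66)]
tab [([0.556, -0.181, 0.029], 0.85), ([0.598, 0.075, 0.02], 0.17)]
jig [([0.558, 0.077, 0.016], 0.8)]
pocket [([0.592, 0.078, 0.018], 0.82)]
handle [([0.597, 0.074, 0.016], 0.97)]
pointer [([0.597, 0.075, 0.022], 0.59)]
reader [([0.589, 0.019, 0.025], 0.44)]
band [([0.595, 0.018, 0.028], 0.75), ([0.594, 0.077, 0.02], 0.64)]
{'t': 0.9, 'joints': array([-1.36010403e+00,  8.71828351e-02,  1.37067077e+00, -2.35475421e-05,
        1.68356754e+00, -1.03127355e-01]), 'joint_vel': array([-0.0001936 ,  0.00225055, -0.0002323 , -0.00075096, -0.00032581,
       -0.00032845]), 'effort': array([ 9.24980941e-05, -3.51719248e+01, -3.13464081e+01, -2.26324810e-04,
        1.59090309e-04,  9.13433638e-06]), 'tool_pos': array([ 0.16976311, -0.52318176,  0.23136512]), 'eef_rot': array([ 9.87715093e-01,  1.56265437e-01, -7.07213950e-06,  8.62584689e-05]), 'ft_force': array([ 0.38529267, -0.02789148,  0.15934487]), 'ft_torque': array([-0.08055882,  0.0471168 ,  0.03426599]), 'finger_gap': 0.9998392541996581}
```

View images.

View pics/top0.png

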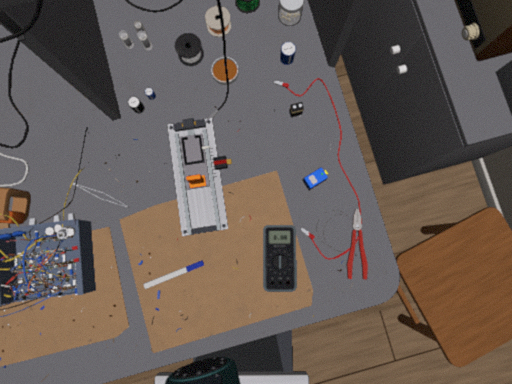

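View pics/scene0.png

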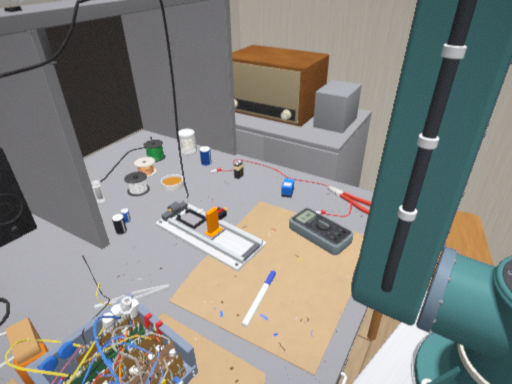

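```bash
cat > h.py <<'E'
from bench import robot
import cv2,numpy as np
from scipy.spatial.transform import Rotation as R
def pose():
    o=robot.get_obs(); r=R.from_quat(o["eef_rot"]); x=r.as_matrix()[:,0]
    return o["tool_pos"],np.arctan2(x[1],x[0]),r,o
def plan(xyz,yaw,grip,n=10,rot_n=None):
    """rows reaching xyz, yaw in n rows (tool down), first rows do the turn evenly"""
    p,y,r,o=pose(); d=(np.array(xyz)-p)/n; t=(yaw-y)/n
    print("dist/row mm",np.round(d*1000,1),"turn/row deg",round(np.degrees(t),2))
    out=[]
    for k in range(n):
        a=y+k*t; c,s=np.cos(a),np.sin(a)
        out.append(f"{grip} {(d[0]*c+d[1]*s)*100:.2f} {(d[0]*s-d[1]*c)*100:.2f} {-d[2]*100:.2f} {-np.degrees(t):.2f}")
    print("; ".join(out))
def proj(cam,P):
    i=robot.camera_info(cam); T=np.linalg.inv(i["world_from_camera"]); P=np.atleast_2d(P)
    q=P@T[:3,:3].T+T[:3,3]; q=q*[1,-1,-1]; u=q@np.array(i["mtx"]).T; return u[:,:2]/u[:,2:]
def back(i,uv,z):
    uv=np.atleast_2d(uv); d=np.c_[uv,np.ones(len(uv))]@np.linalg.inv(i["mtx"]).T*[1,-1,-1]
    T=np.array(i["world_from_camera"]); d=d@T[:3,:3].T; s=(z-T[2,3])/d[:,2]; return T[:3,3]+d*s[:,None]
E
python3 - <<'E'
from h import *
p,y,r,o=pose(); i=robot.camera_info("wrist"); T=np.array(i["world_from_camera"])
print(np.round(i["mtx"],1).tolist()); print("cam in tool",np.round(r.inv().apply(T[:3,3]-p),3), np.round(r.as_matrix().T@T[:3,:3],2).tolist())
plan([0.55,-0.18,0.26],1.97,8.5,12)
E
```

```text
[[305.8, 0.0, 255.8], [0.0, 305.8, 188.7], [0.0, 0.0, 1.0]]
cam in tool [ 0.074 -0.001 -0.143] [[-0.0, 0.96, 0.29], [1.0, 0.0, 0.0], [-0.0, 0.29, -0.96]]
dist/row mm [31.7 28.6  2.4] turn/row deg 7.91
8.5 3.90 -1.74 -0.24 -7.91; 8.5 4.10 -1.19 -0.24 -7.91; 8.5 4.22 -0.61 -0.24 -7.91; 8.5 4.27 -0.03 -0.24 -7.91; 8.5 4.23 0.56 -0.24 -7.91; 8.5 4.11 1.14 -0.24 -7.91; 8.5 3.92 1.69 -0.24 -7.91; 8.5 3.65 2.22 -0.24 -7.91; 8.5 3.31 2.70 -0.24 -7.91; 8.5 2.91 3.13 -0.24 -7.91; 8.5 2.45 3.50 -0.24 -7.91; 8.5 1.94 3.80 -0.24 -7.91
```

Call:
{"op": "jog_arm", "data": {"increments": "8.5 3.9 -1.7 -0.2 -7.9; 8.5 4.1 -1.2 -0.2 -7.9; 8.5 4.2 -0.6 -0.2 -7.9; 8.5 4.3 0 -0.2 -7.9; 8.5 4.2 0.6 -0.2 -7.9; 8.5 4.1 1.1 -0.2 -7.9; 8.5 3.9 1.7 -0.2 -7.9; 8.5 3.7 2.2 -0.2 -7.9; 8.5 3.3 2.7 -0.2 -7.9; 8.5 2.9 3.1 -0.2 -7.9"}}

```text
t: 1.9
tool_pos: [0.4882, -0.2255, 0.2513]
eef_rot: [0.646, 0.763, -0.001, 0.001]
ft_force: [-0.8, -0.7, 0.1]
finger_gap: 0.997
```

```bash
python3 - <<'E'
from h import *
plan([0.55,-0.18,0.24],1.97,8.5,10)
E
```

```text
dist/row mm [ 6.2  4.5 -1.1] turn/row deg 1.34
8.5 0.35 0.68 0.11 -1.34; 8.5 0.33 0.69 0.11 -1.34; 8.5 0.31 0.70 0.11 -1.34; 8.5 0.30 0.71 0.11 -1.34; 8.5 0.28 0.71 0.11 -1.34; 8.5 0.26 0.72 0.11 -1.34; 8.5 0.25 0.73 0.11 -1.34; 8.5 0.23 0.73 0.11 -1.34; 8.5 0.21 0.74 0.11 -1.34; 8.5 0.20 0.74 0.11 -1.34
```

Call:
{"op": "jog_arm", "data": {"increments": "8.5 0.9 1.7 0.3 -3.4; 8.5 0.8 1.7 0.3 -3.4; 8.5 0.6 1.8 0.3 -3.4; 8.5 0.5 1.8 0.3 -3.4; 8.5 0 0 0 0; 8.5 0 0 0 0; 8.5 0 0 0 0; 8.5 0 0 0 0; 8.5 0 0 0 0; 8.5 0 0 0 0"}}

```text
t: 2.9
tool_pos: [0.5532, -0.1745, 0.2402]
eef_rot: [0.544, 0.839, -0.001, 0.002]
ft_force: [-0.3, 0.5, -0.6]
finger_gap: 0.994
```

```bash
python3 - <<'E'
from h import *
p,y,r,o=pose(); i=robot.camera_info("wrist"); im=robot.capture("wrist"); cv2.imwrite("pics/w1.png",im[:,:,::-1])
print(p,y,o["ft_force"])
m=robot.cut_out("relay","wrist"); print(len(m),m[0]["confidence"] if m else 0)
hsv=cv2.cvtColor(im,cv2.COLOR_RGB2HSV)
if m:
    px=m[0]["pixels"]; print(px.sum())
    k=cv2.dilate(px.astype(np.uint8),np.ones((15,15)))>0
    ye=k&(hsv[...,0]>18)&(hsv[...,0]<35)&(hsv[...,1]>120); gr=k&(hsv[...,0]>45)&(hsv[...,0]<85)&(hsv[...,1]>100); wh=k&(hsv[...,1]<50)&(hsv[...,2]>170)
    for n,q in [("mask",px),("yellow",ye),("green",gr),("white",wh)]:
        v,u=np.nonzero(q); 
        if len(u): print(n,len(u),u.mean(),v.mean(),u.min(),u.max(),v.min(),v.max())
E
```

```text
[ 0.55318744 -0.1745078   0.24023005] 1.9904888532691818 [-0.34190847  0.52711132 -0.64298315]
1 0.7
968
mask 968 256.6456611570248 166.05165289256198 244 269 144 188
yellow 11 260.54545454545456 187.63636363636363 257 263 187 188
green 6 258.8333333333333 180.83333333333334 258 260 180 182
white 143 256.44055944055947 162.76923076923077 249 264 157 186
```

View pics/w1.png

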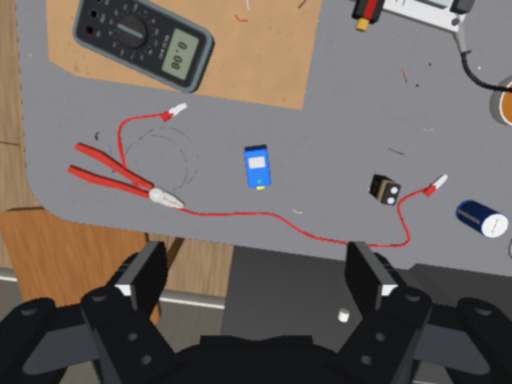

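```bash
cat >> h.py <<'E'
from scipy.optimize import minimize
def box(x0,x1,y0,y1,z0,z1): return np.array([[x,y,z] for x in (x0,x1) for y in (y0,y1) for z in (z0,z1)])
REL=[box(-.023,.023,-.014,.014,0,.032),box(.023,.0325,-.005,.005,0,.007)]
def fit(mask,i,x0,z=0.0,parts=REL,S=8):
    T=np.linalg.inv(i["world_from_camera"]); K=np.array(i["mtx"])
    v,u=np.nonzero(mask); u0,v0=u.min()-25,v.min()-25; w,h=u.max()-u0+25,v.max()-v0+25
    big=cv2.resize(mask[max(v0,0):v0+h,max(u0,0):u0+w].astype(np.uint8),None,fx=S,fy=S,interpolation=cv2.INTER_NEAREST)
    u0,v0=max(u0,0),max(v0,0)
    def cost(p):
        c,s=np.cos(p[2]*10),np.sin(p[2]*10); im=np.zeros_like(big)
        for b in parts:
            P=np.c_[p[0]+b[:,0]*c-b[:,1]*s,p[1]+b[:,0]*s+b[:,1]*c,z+b[:,2]]
            q=(P@T[:3,:3].T+T[:3,3])*[1,-1,-1]@K.T; q=(q[:,:2]/q[:,2:]-[u0-.5,v0-.5])*S
            cv2.fillConvexPoly(im,cv2.convexHull(np.round(q).astype(np.int32)),1)
        return 1-(im&big).sum()/max((im|big).sum(),1)
    x0=np.array([x0[0],x0[1],x0[2]/10]); best=None
    for st in (.01,.004,.002):
        sx=np.vstack([x0]+[x0+st*e for e in np.diag([1,1,2.])]); 
        m=minimize(cost,x0,method="Nelder-Mead",options=dict(initial_simplex=sx,xatol=1e-5,fatol=1e-5)); x0=m.x
    return m.x*[1,1,10],1-m.fun
def clr(px,im,grow=9):
    k=cv2.dilate(px.astype(np.uint8),np.ones((grow,grow)))>0; return k,cv2.cvtColor(im,cv2.COLOR_RGB2HSV)
E
python3 - <<'E'
from h import *
im=robot.capture("wrist"); i=robot.camera_info("wrist"); m=robot.cut_out("relay","wrist")[0]["pixels"]
p,iou=fit(m,i,[.55,-.18,-1.17]); print(p,iou)
z=robot.recognise("relay","wrist"); print(z[0]["centre"])
yaw=p[2]+np.pi; plan([p[0]+.0,p[1],0.11],yaw,8.5,5)
E
```

```text
Traceback (most recent call last):
IndexError: list index out of range
```

```bash
python3 - <<'E'
from h import *
for k in range(4):
    im=robot.capture("wrist"); i=robot.camera_info("wrist"); m=robot.cut_out("relay","wrist")
    if m: break
m=m[0]["pixels"]
p,iou=fit(m,i,[.55,-.18,-1.17]); print(k,p,iou)
plan([p[0],p[1],0.11],p[2]+np.pi,8.5,5)
E
```

```text
0 [ 0.55822263 -0.18117243 -1.02428357] 0.9440879094266513
dist/row mm [  0.9  -1.4 -26. ] turn/row deg 1.44
8.5 -0.17 0.03 2.60 -1.44; 8.5 -0.17 0.02 2.60 -1.44; 8.5 -0.17 0.02 2.60 -1.44; 8.5 -0.17 0.02 2.60 -1.44; 8.5 -0.17 0.01 2.60 -1.44
```

Call:
{"op": "jog_arm", "data": {"increments": "8.5 -0.2 0 2.6 -1.4; 8.5 -0.2 0 2.6 -1.4; 8.5 -0.2 0 2.6 -1.4; 8.5 -0.1 0 2.6 -1.4; 8.5 -0.1 0 2.6 -1.4; 8.5 0 0 0 0; 8.5 0 0 0 0; 8.5 0 0 0 0; 8.5 0 0 0 0; 8.5 0 0 0 0"}}

```text
t: 4.2
tool_pos: [0.5616, -0.1829, 0.1131]
eef_rot: [0.49, 0.872, -0.0, 0.008]
ft_force: [1.2, 0.5, 0.6]
finger_gap: 0.998
```

```bash
python3 - <<'E'
from h import *
for k in range(4):
    im=robot.capture("wrist"); i=robot.camera_info("wrist"); m=robot.cut_out("relay","wrist")
    if m: break
m=m[0]["pixels"]
p,iou=fit(m,i,[.558,-.181,-1.03]); print(k,p,iou,m.sum(),pose()[:2])
o=im[:,:,::-1].copy(); o[m^(cv2.erode(m.astype(np.uint8),np.ones((3,3)))>0)]=(255,0,255)
uv=proj("wrist",[[p[0]+.0325*np.cos(p[2]),p[1]+.0325*np.sin(p[2]),.0035],[p[0],p[1],.032]]); print(uv)
for a in uv: cv2.circle(o,tuple(np.int32(a)),2,(0,255,0),-1)
c=np.int32(uv[1]); cv2.imwrite("pics/w2.png",cv2.resize(o[max(c[1]-70,0):c[1]+70,c[0]-90:c[0]+90],None,fx=4,fy=4))
plan([p[0],p[1],0.015],p[2]+np.pi,6,5)
E
```

```text
0 [ 0.55821543 -0.18113532 -1.03160369] 0.93621489653543 2229 (array([ 0.56158949, -0.18296133,  0.11303093]), np.float64(2.118016014145207))
[[252.07470655 215.94846798]
 [252.10091577 191.17997502]]
dist/row mm [ -0.7   0.4 -19.6] turn/row deg -0.09
6 0.07 -0.04 1.96 0.09; 6 0.07 -0.04 1.96 0.09; 6 0.07 -0.04 1.96 0.09; 6 0.07 -0.04 1.96 0.09; 6 0.07 -0.04 1.96 0.09
```

View pics/w2.png

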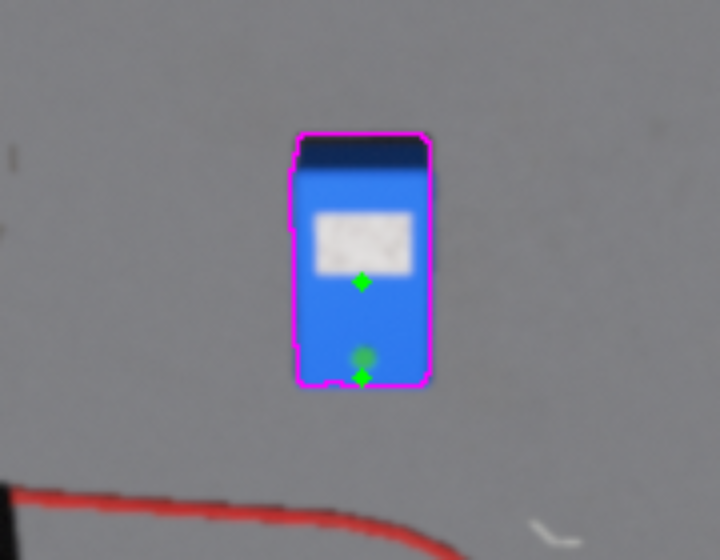

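```bash
python3 - <<'E'
from h import *
print(pose()[:3][0],pose()[2].as_quat())
plan([.5577,-.1803,0.012],-1.0316+np.pi,6,6)
E
```

```text
[ 0.56158949 -0.18296133  0.11303093] [ 4.89693408e-01  8.71853963e-01 -9.21781150e-06  8.42810162e-03]
dist/row mm [ -0.6   0.4 -16.8] turn/row deg -0.08
6 0.07 -0.03 1.68 0.08; 6 0.07 -0.03 1.68 0.08; 6 0.07 -0.03 1.68 0.08; 6 0.07 -0.03 1.68 0.08; 6 0.07 -0.03 1.68 0.08; 6 0.07 -0.03 1.68 0.08
```

```bash
cat >> h.py <<'E'
def plan(xyz,yaw,grip,n=10):
    p,y,r,o=pose(); d=(np.array(xyz)-p)/n; t=(yaw-y+np.pi)%(2*np.pi)-np.pi; t/=n
    print("at",np.round(p,4),"yaw",round(y,3),"tilt z",np.round(r.as_matrix()[:,2],3),"F",np.round(o["ft_force"],1),"gap",round(o["finger_gap"],3),"j6",round(o["joints"][5],2),"t",o["t"])
    print("; ".join("%g %.2f %.2f %.2f %.2f"%(grip,*(100*(R.from_euler("z",k*t)*r).inv().apply(d)),-np.degrees(t)) for k in range(n)))
E
python3 - <<'E'
from h import *
plan([.5577,-.1803,0.030],-1.0316+np.pi,6,8)
E
```

```text
at [ 0.5616 -0.183   0.113 ] yaw 2.118 tilt z [ 0.015 -0.008 -1.   ] F [ 0.9 -0.1  0.1] gap 0.995 j6 -0.96 t 4.3
6 0.07 -0.03 1.04 0.06; 6 0.07 -0.03 1.04 0.06; 6 0.07 -0.03 1.04 0.06; 6 0.07 -0.03 1.04 0.06; 6 0.07 -0.03 1.04 0.06; 6 0.07 -0.03 1.04 0.06; 6 0.07 -0.03 1.04 0.06; 6 0.07 -0.03 1.04 0.06
```

Call:
{"op": "jog_arm", "data": {"increments": "6 0.07 0 1 0; 6 0.07 0 1 0; 6 0.07 0 1 0; 6 0.07 0 1 0; 6 0.07 0 1 0; 6 0.07 0 1 0; 6 0.07 0 1 0; 6 0.07 0 1 0; 6 0 0 0 0; 6 0 0 0 0"}}

```text
t: 5.3
tool_pos: [0.5583, -0.1778, 0.0239]
eef_rot: [0.49, 0.872, -0.0, 0.007]
ft_force: [-0.6, 0.1, 0.5]
finger_gap: 0.702
```

```bash
python3 - <<'E'
from h import *
plan([.5577,-.1803,0.012],-1.0316+np.pi,6,3)
E
```

```text
at [ 0.5583 -0.1778  0.0239] yaw 2.118 tilt z [ 0.011 -0.007 -1.   ] F [-0.6  0.1  0.5] gap 0.702 j6 -0.95 t 5.3
6 -0.05 -0.06 0.40 0.15; 6 -0.06 -0.06 0.40 0.15; 6 -0.06 -0.06 0.40 0.15
```

Call:
{"op": "jog_arm", "data": {"increments": "6 -0.05 -0.05 0.35 0; 6 -0.05 -0.05 0.35 0; 6 -0.05 -0.05 0.35 0; 6 0 0 0 0; 2 0 0 0 0; 2 0 0 0 0; 2 0 0 0 0; 2 0 0 0 0; 2 0 0 0 0; 2 0 0 0 0", "grip_force": 40}}

```text
t: 6.3
tool_pos: [0.5595, -0.1809, 0.0149]
eef_rot: [0.49, 0.872, 0.0, 0.009]
ft_force: [-0.3, -0.6, -0.1]
finger_gap: 0.303
```

```bash
python3 - <<'E'
from h import *
plan([.5577,-.1803,0.110],-1.0316+np.pi,2,8)
E
```

```text
at [ 0.5595 -0.1809  0.0149] yaw 2.118 tilt z [ 0.016 -0.009 -1.   ] F [-0.3 -0.6 -0.1] gap 0.303 j6 -0.95 t 6.3
2 -0.00 -0.01 -1.19 0.06; 2 -0.00 -0.01 -1.19 0.06; 2 -0.00 -0.01 -1.19 0.06; 2 -0.00 -0.01 -1.19 0.06; 2 -0.00 -0.01 -1.19 0.06; 2 -0.00 -0.01 -1.19 0.06; 2 -0.00 -0.01 -1.19 0.06; 2 -0.00 -0.01 -1.19 0.06
```

Call:
{"op": "jog_arm", "data": {"increments": "2 0 0 -0.6 0; 2 0 0 -1 0; 2 0 0 -1.2 0; 2 0 0 -1.2 0; 2 0 0 -1.2 0; 2 0 0 -1.2 0; 2 0 0 -1.2 0; 2 0 0 -1.2 0; 2 0 0 -1 0; 2 0 0 0 0"}}

```text
t: 7.3
tool_pos: [0.559, -0.1804, 0.1246]
eef_rot: [0.49, 0.872, 0.0, 0.011]
ft_force: [-0.3, -0.3, -1.3]
finger_gap: 0.306
```

```bash
python3 - <<'E'
from h import *
i=robot.camera_info("top"); m=robot.cut_out("jig","top"); print([d["confidence"] for d in m])
m=m[0]["pixels"]; v,u=np.nonzero(m); P=back(i,np.c_[u,v],.014)[:,:2]
c,s,a=cv2.minAreaRect((P*1000).astype(np.float32)); print(c,s,a)
p,iou=fit(m,i,[.55,.08,.14],parts=[box(-.11,.14,-.05,.05,0,.012),box(.1,.14,-.03,.03,.012,.035)]); print(p,iou)
j=p; yaw=j[2]
# approach view pose: 0.08 to the right of the pocket guess
g=np.array([.595,.077]); q=g+0.08*np.array([np.sin(yaw),-np.cos(yaw)])
print("view",q); plan([*q,.18],yaw+np.pi,2,12)
E
```

```text
[0.91, 0.62]
(570.37939453125, 74.265625) (257.1610412597656, 100.7596664428711) 8.509349822998047
[0.5522731  0.07223009 0.14880195] 0.96248255934193
view [ 0.60686027 -0.00211595]
at [ 0.5586 -0.1802  0.1236] yaw 2.118 tilt z [ 0.019 -0.01  -1.   ] F [ 0.2  0.7 -0.9] gap 0.307 j6 -0.95 t 7.35
2 1.05 1.12 -0.48 -5.60; 2 0.94 1.22 -0.47 -5.60; 2 0.81 1.31 -0.47 -5.60; 2 0.68 1.38 -0.47 -5.60; 2 0.54 1.44 -0.46 -5.60; 2 0.40 1.49 -0.46 -5.60; 2 0.26 1.52 -0.46 -5.60; 2 0.11 1.54 -0.45 -5.60; 2 -0.04 1.54 -0.45 -5.60; 2 -0.19 1.53 -0.45 -5.60; 2 -0.34 1.51 -0.45 -5.60; 2 -0.49 1.47 -0.44 -5.60
```

Call:
{"op": "jog_arm", "data": {"increments": "2 1.3 1.3 -0.6 -6.6; 2 1.1 1.5 -0.6 -6.6; 2 0.9 1.6 -0.5 -6.6; 2 0.7 1.7 -0.5 -6.6; 2 0.5 1.8 -0.5 -6.6; 2 0.3 1.8 -0.5 -6.6; 2 0.1 1.8 -0.5 -6.6; 2 -0.1 1.8 -0.5 -6.6; 2 -0.3 1.8 -0.5 -6.6; 2 -0.5 1.8 -0.5 -6.6"}}

```text
t: 8.35
tool_pos: [0.5996, 0.0029, 0.164]
eef_rot: [-0.085, 0.996, -0.003, -0.002]
ft_force: [0.2, -0.8, -1.3]
finger_gap: 0.304
```

```bash
python3 - <<'E'
from h import *
plan([.607,-.002,.18],.149+np.pi,2,4)
E
```

```text
at [0.5996 0.0029 0.164 ] yaw -2.972 tilt z [-0.004 -0.006 -1.   ] F [ 0.2 -0.8 -1.3] gap 0.304 j6 -1.83 t 8.35
2 -0.16 -0.15 -0.40 0.30; 2 -0.16 -0.15 -0.40 0.30; 2 -0.16 -0.15 -0.40 0.30; 2 -0.16 -0.15 -0.40 0.30
```

Call:
{"op": "jog_arm", "data": {"increments": "2 -0.1 -0.1 -0.4 0.3; 2 -0.1 -0.1 -0.4 0.3; 2 -0.1 -0.1 -0.4 0.3; 2 0 0 0 0; 2 0 0 0 0; 2 0 0 0 0; 2 0 0 0 0; 2 0 0 0 0; 2 0 0 0 0; 2 0 0 0 0"}}

```text
t: 9.35
tool_pos: [0.6018, -0.0012, 0.1735]
eef_rot: [-0.074, 0.997, -0.003, -0.005]
ft_force: [-0.4, 0.3, -1.2]
finger_gap: 0.301
```

```bash
python3 - <<'E'
from h import *
i=robot.camera_info("wrist"); im=robot.capture("wrist"); cv2.imwrite("pics/w3raw.png",im[:,:,::-1]); p,y,r,o=pose(); print(p,y,r.as_matrix()[:,2])
np.savez("w3.npz",T=i["world_from_camera"],K=i["mtx"])
for l in ["pocket","handle","pointer","reader","band"]:
    d=robot.recognise(l,"wrist"); print(l,[(np.round(a["centre"],4).tolist(),round(a["confidence"],2)) for a in d[:2]])
j=[.5523,.0722,.149]; c,s=np.cos(j[2]),np.sin(j[2])
uv=proj("wrist",[[j[0]+a*c-b*s,j[1]+a*s+b*c,z] for a,b,z in [(.14,.05,.012),(.14,-.05,.012),(-.11,.05,.012),(-.11,-.05,.012)]]); print(np.round(uv))
cv2.imwrite("pics/w3.png",cv2.resize(im[:,:,::-1][0:300,0:400],None,fx=2,fy=2,interpolation=cv2.INTER_CUBIC))
E
```

```text
[ 0.60180434 -0.00113776  0.17348789] -2.994310588281535 [-0.00982786 -0.00644675 -0.99993092]
pocket [([0.5938, 0.0782, 0.0184], 0.84)]
handle [([0.5935, 0.077, 0.0196], 0.87)]
pointer [([0.5892, 0.0736, 0.019], 0.92)]
reader [([0.5965, 0.0156, 0.0319], 0.57)]
band [([0.5964, 0.0222, 0.0278], 0.71)]
[[373. 262.]
 [283. 262.]
 [402.  10.]
 [289.  11.]]
```

View pics/w3.png

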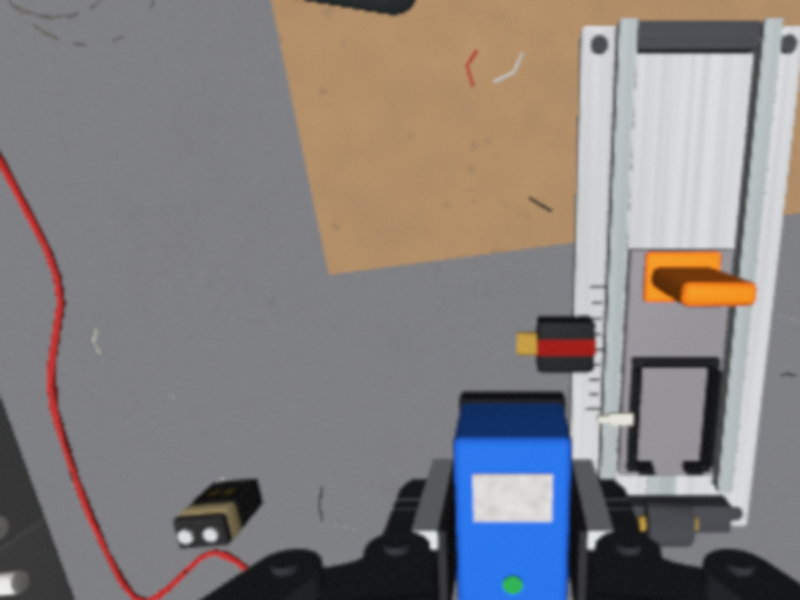

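```bash
cat > an.py <<'E'
from h import *
from scipy.optimize import least_squares
im=cv2.imread("pics/w3raw.png"); z=np.load("w3.npz"); i=dict(mtx=z["K"],world_from_camera=z["T"])
T=np.linalg.inv(z["T"])
def pj(P): q=(np.atleast_2d(P)@T[:3,:3].T+T[:3,3])*[1,-1,-1]@z["K"].T; return q[:,:2]/q[:,2:]
def W(p,L): c,s=np.cos(p[2]),np.sin(p[2]); L=np.atleast_2d(L); return np.c_[p[0]+L[:,0]*c-L[:,1]*s,p[1]+L[:,0]*s+L[:,1]*c,L[:,2]]
E
python3 - <<'E'
from an import *
L=np.array([[0,-.0385,.0275],[-.07,0,.080],[0,0,.031]]); uv=np.array([[299.7,210],[359,146.5],[336.8,208]])
f=least_squares(lambda p:(pj(W(p,L))-uv).ravel(),[.594,.078,.149]); p=f.x; print("shuttle",p,"res",np.round(f.fun,2))
# relay in hand: bright top face
hsv=cv2.cvtColor(im,cv2.COLOR_BGR2HSV); print(hsv[290,260],hsv[212,256])
top=((abs(hsv[...,0].astype(int)-108)<8)&(hsv[...,1]>140)&(hsv[...,2]>190)).astype(np.uint8)
top=cv2.morphologyEx(top,cv2.MORPH_CLOSE,np.ones((25,25))); n,lab,st,_=cv2.connectedComponentsWithStats(top); k=1+st[1:,4].argmax(); print(st[k])
v,u=np.nonzero(lab==k)
P=back(i,np.c_[u,v],.1735-.0149+.032)[:,:2]; print("relay top",cv2.minAreaRect((P*1000).astype(np.float32)))
# plate/rail edges -> yaw
for a,b,h in [((581,60),(574,460),.012),((781,25),(738,470),.024),((635,25),(614,470),.024)]:
    Q=back(i,np.array([a,b])/2,h); d=Q[0]-Q[1]; print("edge yaw",np.arctan2(-d[1],-d[0]),Q[0][:2])
o=cv2.resize(im[110:260,275:400],None,fx=5,fy=5,interpolation=cv2.INTER_CUBIC)
x,y=.0255,.0165
for poly,col in [([[a,b,.02] for a,b in [(-x,-y),(-x,y),(x,y),(x,-y)]],(0,255,0)),([[a,b,.026] for a,b in [(-x-.005,-y-.005),(-x-.005,y+.005),(x+.005,y+.005),(x+.005,-y-.005)]],(255,0,255)),([[-.07+a,b,.08] for a,b in [(-.005,-.015),(-.005,.015),(.005,.015),(.005,-.015)]],(255,0,0)),([[0,-.0385,.0275],[0,-.03,.0275]],(0,0,255))]:
    cv2.polylines(o,[np.int32((pj(W(p,poly))-[275-.5,110-.5])*5)],True,col,1)
cv2.imwrite("pics/w3b.png",o)
E
```

```text
shuttle [0.62201549 0.08422713 0.17182907] res [-0.85 -0.97 -0.39 -0.29  1.33  1.37]
[ 87 181 144] [109 209  99]
[ 228  220   57   83 3576]
relay top ((602.1514282226562, -0.4172239303588867), (42.59371566772461, 25.403362274169922), 8.494861602783203)
edge yaw 0.1585411070415001 [0.46614756 0.01019623]
edge yaw 0.1609913657894371 [0.4430164  0.09140526]
edge yaw 0.14967295118625018 [0.45200517 0.02980673]
```

View pics/w3b.png

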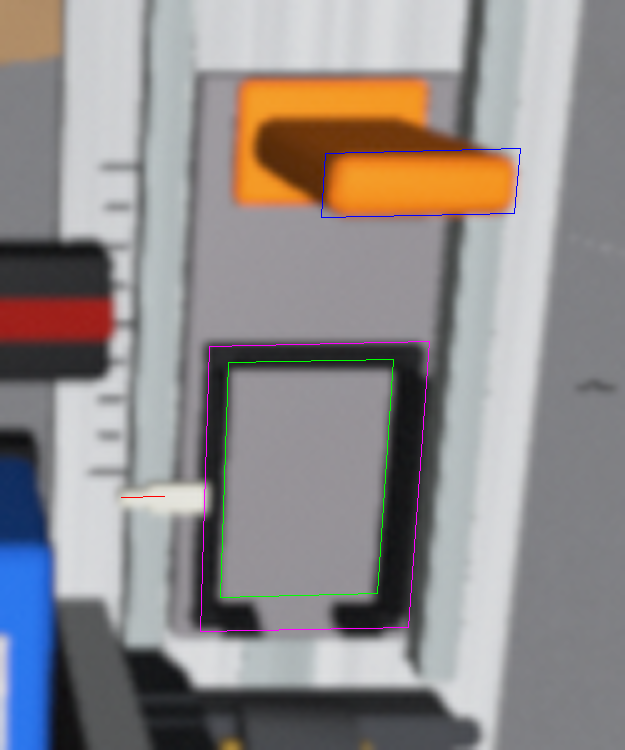

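```bash
python3 - <<'E'
from h import *
plan([.6225,.0838,.10],.157+np.pi,2,7)
E
```

```text
at [ 0.6018 -0.0011  0.1736] yaw -2.994 tilt z [-0.01  -0.006 -1.   ] F [-0.  -0.3 -0.4] gap 0.306 j6 -1.81 t 9.65
2 -0.48 1.16 1.04 -0.08; 2 -0.48 1.16 1.04 -0.08; 2 -0.48 1.16 1.04 -0.08; 2 -0.49 1.16 1.04 -0.08; 2 -0.49 1.16 1.04 -0.08; 2 -0.49 1.16 1.04 -0.08; 2 -0.49 1.16 1.04 -0.08
```

Call:
{"op": "jog_arm", "data": {"increments": "2 -0.4 1 0.3 -0.1; 2 -0.5 1.2 0.8 -0.1; 2 -0.5 1.2 1 -0.1; 2 -0.5 1.2 1 -0.1; 2 -0.5 1.2 1 -0.1; 2 -0.5 1.2 1 -0.1; 2 -0.3 0.5 0.8 0; 2 0 0 0 0; 2 0 0 0 0; 2 0 0 0 0"}}

```text
t: 10.65
tool_pos: [0.622, 0.0867, 0.1056]
eef_rot: [-0.081, 0.997, -0.003, -0.007]
ft_force: [0.6, 0.4, -0.9]
finger_gap: 0.302
```

```bash
python3 - <<'E'
from h import *
plan([.6225,.0838,.060],.157+np.pi,2,5)
E
```

```text
at [0.622  0.0867 0.1056] yaw -2.98 tilt z [-0.014 -0.006 -1.   ] F [ 0.6  0.4 -0.9] gap 0.302 j6 -1.68 t 10.65
2 -0.01 -0.06 0.91 0.06; 2 -0.01 -0.06 0.91 0.06; 2 -0.01 -0.06 0.91 0.06; 2 -0.01 -0.06 0.91 0.06; 2 -0.01 -0.06 0.91 0.06
```

Call:
{"op": "jog_arm", "data": {"increments": "2 -0.03 -0.06 0.6 0.1; 2 -0.03 -0.06 0.9 0.1; 2 -0.03 -0.06 0.9 0.1; 2 -0.02 -0.06 0.9 0; 2 0 -0.06 0.6 0; 2 0 0 0 0; 2 0 0 0 0; 2 0 0 0 0; 2 0 0 0 0; 2 0 0 0 0"}}

```text
t: 11.65
tool_pos: [0.624, 0.0813, 0.0649]
eef_rot: [-0.076, 0.997, -0.003, -0.006]
ft_force: [-0.5, -0.6, -0.5]
finger_gap: 0.305
```

```bash
python3 - <<'E'
from h import *
i=robot.camera_info("wrist"); im=robot.capture("wrist")
plan([.623,.0839,.035],.157+np.pi,2,4)
cv2.imwrite("pics/w4.png",cv2.resize(im[100:384,150:400][:,:,::-1],None,fx=2.1,fy=2.1,interpolation=cv2.INTER_CUBIC))
E
```

```text
at [0.6241 0.0812 0.065 ] yaw -2.989 tilt z [-0.011 -0.007 -1.   ] F [-1.2  0.2 -0.1] gap 0.303 j6 -1.68 t 11.7
2 0.01 0.07 0.75 -0.06; 2 0.01 0.07 0.75 -0.06; 2 0.01 0.07 0.75 -0.06; 2 0.01 0.07 0.75 -0.06
```

View pics/w4.png

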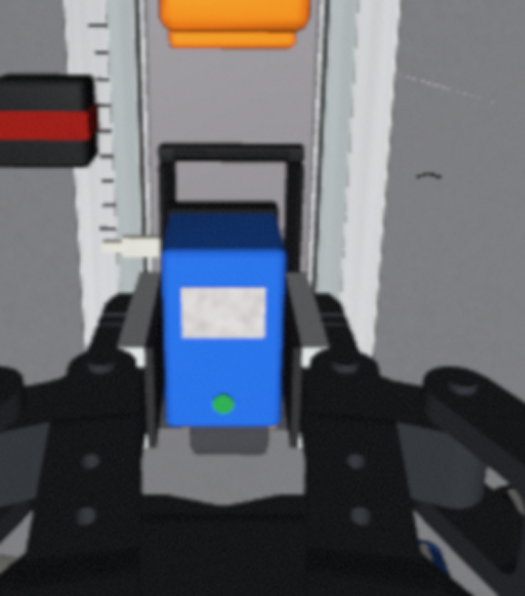

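Call:
{"op": "jog_arm", "data": {"increments": "2 0.02 0.1 0 -0.2; 2 0.02 0.1 0 -0.2; 2 0.02 0.05 0 0; 2 0 0 0 0; 2 0 0 0.4 0; 2 0 0 0.4 0; 2 0 0 0.4 0; 2 0 0 0 0; 2 0 0 0 0; 2 0 0 0 0"}}

```text
t: 12.7
tool_pos: [0.6228, 0.0839, 0.0519]
eef_rot: [-0.08, 0.997, -0.003, -0.006]
ft_force: [-0.6, 0.4, -0.0]
finger_gap: 0.303
```

```bash
python3 - <<'E'
from h import *
plan([.623,.0839,.035],.157+np.pi,2,3)
E
```

```text
at [0.6228 0.0839 0.0519] yaw -2.981 tilt z [-0.011 -0.007 -1.   ] F [-0.6  0.4 -0. ] gap 0.303 j6 -1.68 t 12.7
2 -0.01 0.00 0.56 0.07; 2 -0.01 0.00 0.56 0.07; 2 -0.01 0.00 0.56 0.07
```

Well aligned. Descend to just above the floor.

Call:
{"op": "jog_arm", "data": {"increments": "2 0 0 0.4 0; 2 0 0 0.4 0; 2 0 0 0.4 0; 2 0 0 0.2 0; 2 0 0 0.1 0; 2 0 0 0 0; 2 0 0 0 0; 2 0 0 0 0; 2 0 0 0 0; 2 0 0 0 0"}}

```text
t: 13.7
tool_pos: [0.623, 0.0838, 0.0361]
eef_rot: [-0.08, 0.997, -0.003, -0.005]
ft_force: [-0.3, -0.7, -1.0]
finger_gap: 0.302
```

```bash
python3 - <<'E'
from h import *
plan([.623,.0839,.035],.157+np.pi,2,3)
E
```

```text
at [0.623  0.0838 0.0361] yaw -2.981 tilt z [-0.01  -0.007 -1.   ] F [-0.3 -0.7 -1. ] gap 0.302 j6 -1.68 t 13.7
2 -0.00 0.01 0.04 0.07; 2 -0.00 0.01 0.04 0.07; 2 -0.00 0.01 0.04 0.07
```

Call:
{"op": "jog_arm", "data": {"increments": "2 0 0 0.05 0; 2 0 0 0 0; 5 0 0 0 0; 5 0 0 0 0; 5 0 0 0 0; 5 0 0 0 0; 5 0 0 -0.8 0; 5 0 0 -1.5 0; 5 0 0 -2 0; 5 0 0 -2 0"}}

```text
t: 14.7
tool_pos: [0.6221, 0.0841, 0.1003]
eef_rot: [-0.08, 0.997, -0.003, -0.008]
ft_force: [0.3, 0.6, 0.6]
finger_gap: 0.587
```

Call:
{"op": "jog_arm", "data": {"increments": "5 0 0 -1 0; 5 0 0 0 0; 5 0 0 0 0; 5 0 0 0 0; 5 0 0 0 0; 5 0 0 0 0; 5 0 0 0 0; 5 0 0 0 0; 5 0 0 0 0; 5 0 0 0 0"}}

```text
t: 15.7
tool_pos: [0.6229, 0.0843, 0.1131]
eef_rot: [-0.08, 0.997, -0.003, -0.006]
ft_force: [-0.8, 0.0, 0.1]
finger_gap: 0.582
```

```bash
python3 - <<'E'
from h import *
i=robot.camera_info("wrist"); im=robot.capture("wrist")
cv2.imwrite("pics/w5raw.png",im[:,:,::-1]); np.savez("w5.npz",T=i["world_from_camera"],K=i["mtx"])
plan([.623,.0839,.10],.157+np.pi,2,3)
cv2.imwrite("pics/w5.png",cv2.resize(im[80:330,170:370][:,:,::-1],None,fx=2.8,fy=2.4,interpolation=cv2.INTER_CUBIC))
E
```

```text
at [0.6229 0.0842 0.1131] yaw -2.981 tilt z [-0.012 -0.007 -1.   ] F [ 0.6  0.2 -0.3] gap 0.588 j6 -1.68 t 15.75
2 -0.01 -0.01 0.44 0.07; 2 -0.01 -0.01 0.44 0.07; 2 -0.01 -0.01 0.44 0.07
```

View pics/w5.png

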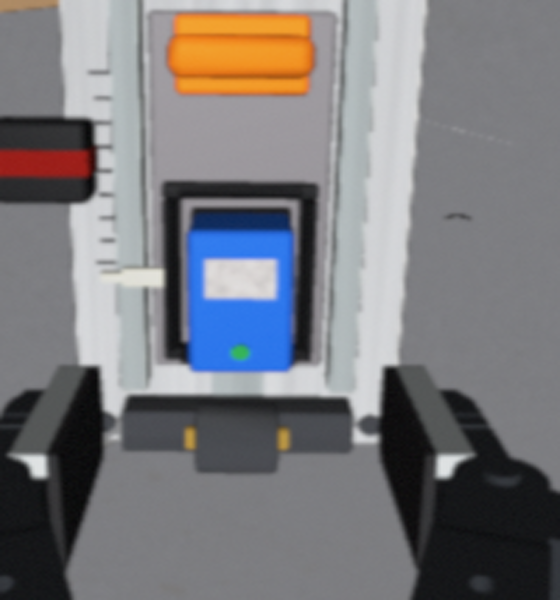

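```bash
python3 - <<'E'
from h import *
m=robot.cut_out("relay","wrist"); print(len(m))
if m:
    z=np.load("w5.npz"); i=dict(mtx=z["K"],world_from_camera=z["T"])
    for h in (.016,.02,.024,.028): print(h,fit(m[0]["pixels"],i,[.6227,.0843,.157],z=h,parts=REL[:1]))
plan([.5536,.0733,.115],.157+np.pi/2,3.5,12)
E
```

```text
1
0.016 (array([0.62405489, 0.08386906, 0.14254008]), np.float64(0.9691577220799401))
0.02 (array([0.62281069, 0.08350336, 0.15341841]), np.float64(0.9504398810557145))
0.024 (array([0.62176483, 0.08362791, 0.16155204]), np.float64(0.9171985528376262))
0.028 (array([0.6207714 , 0.08313413, 0.14330879]), np.float64(0.8820893119582885))
at [0.623  0.0842 0.1132] yaw -2.981 tilt z [-0.012 -0.007 -1.   ] F [-0.4 -0.5 -0.2] gap 0.588 j6 -1.68 t 15.8
3.5 0.59 0.00 -0.01 7.52; 3.5 0.58 -0.07 -0.01 7.52; 3.5 0.57 -0.15 -0.01 7.52; 3.5 0.54 -0.22 -0.01 7.52; 3.5 0.51 -0.29 -0.01 7.52; 3.5 0.47 -0.35 -0.01 7.52; 3.5 0.42 -0.41 -0.01 7.52; 3.5 0.36 -0.46 -0.01 7.52; 3.5 0.29 -0.51 -0.01 7.52; 3.5 0.23 -0.54 -0.01 7.52; 3.5 0.15 -0.57 -0.01 7.52; 3.5 0.08 -0.58 -0.01 7.52
```

Call:
{"op": "jog_arm", "data": {"increments": "3.5 0.7 0 0 8.5; 3.5 0.7 -0.1 0 8.5; 3.5 0.65 -0.2 0 8.5; 3.5 0.6 -0.3 0 8.5; 3.5 0.55 -0.4 0 8.5; 3.5 0.5 -0.45 0 8.5; 3.5 0.4 -0.5 0 8.5; 3.5 0.3 -0.55 0 8.5; 3.5 0.25 -0.6 0 8.5; 3.5 0.15 -0.6 0 6"}}

```text
t: 16.8
tool_pos: [0.5562, 0.0736, 0.1154]
eef_rot: [0.607, 0.795, -0.005, -0.001]
ft_force: [0.4, 0.5, -0.6]
finger_gap: 0.409
```

```bash
python3 - <<'E'
from h import *
plan([.5536,.0733,.1],.157+np.pi/2,3.5,4)
E
```

```text
at [0.5562 0.0736 0.1154] yaw 1.838 tilt z [-0.008 -0.007 -1.   ] F [ 0.4  0.5 -0.6] gap 0.409 j6 -0.23 t 16.8
3.5 0.01 -0.06 0.39 1.58; 3.5 0.01 -0.06 0.39 1.58; 3.5 0.01 -0.06 0.39 1.58; 3.5 0.01 -0.06 0.39 1.58
```

Call:
{"op": "jog_arm", "data": {"increments": "3.5 0 -0.06 0.3 1.5; 3.5 0 -0.06 0.3 1.5; 3.5 0 -0.06 0.3 1.5; 3.5 0 0 0.3 0.5; 3.5 0 0 0 0; 3.5 0 0 0 0; 3.5 0 0 0 0; 3.5 0 0 0 0; 3.5 0 0 0 0; 3.5 0 0 0 0"}}

```text
t: 17.8
tool_pos: [0.5544, 0.0731, 0.1036]
eef_rot: [0.643, 0.766, -0.005, -0.0]
ft_force: [-0.1, 0.3, 0.5]
finger_gap: 0.411
```

```bash
python3 - <<'E'
from h import *
i=robot.camera_info("wrist"); im=robot.capture("wrist")
plan([.5536,.0733,.048],.157+np.pi/2,3.5,5)
cv2.imwrite("pics/w6.png",cv2.resize(im[100:384,100:420][:,:,::-1],None,fx=2,fy=2,interpolation=cv2.INTER_CUBIC))
E
```

```text
at [0.5544 0.0731 0.1036] yaw 1.745 tilt z [-0.007 -0.007 -1.   ] F [-0.2 -0.8  0.3] gap 0.409 j6 -0.14 t 17.85
3.5 0.01 -0.01 1.11 0.19; 3.5 0.01 -0.01 1.11 0.19; 3.5 0.01 -0.01 1.11 0.19; 3.5 0.01 -0.01 1.11 0.19; 3.5 0.01 -0.01 1.11 0.19
```

View pics/w6.png

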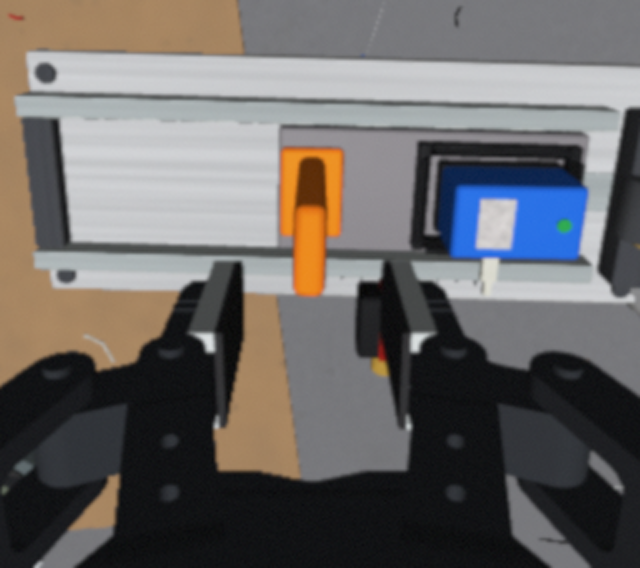

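Call:
{"op": "jog_arm", "data": {"increments": "3.5 0 0 0.8 0.3; 3.5 0 0 1 0.3; 3.5 0 0 1 0.3; 3.5 0 0 1 0; 3.5 0 0 1 0; 3.5 0 0 0.3 0; 3.5 0 0 0 0; 0.5 0 0 0 0; 0.5 0 0 0 0; 0.5 0 0 0 0", "grip_force": 60}}

```text
t: 18.85
tool_pos: [0.5532, 0.0727, 0.0463]
eef_rot: [0.65, 0.76, -0.005, -0.001]
ft_force: [-1.7, -0.3, -3.5]
finger_gap: 0.108
```

```bash
python3 - <<'E'
from an import *
a=.157; ax=np.array([np.cos(a),np.sin(a)]); ay=np.array([-ax[1],ax[0]])
t=back(i,[299.2,209.8],.0275)[0,:2]
hsv=cv2.cvtColor(im,cv2.COLOR_BGR2HSV); red=((hsv[...,0]<6)|(hsv[...,0]>174))&(hsv[...,1]>150)&(hsv[...,2]>90)
sub=np.zeros_like(red); sub[160:185,272:300]=1; v,u=np.nonzero(red&sub); print(u.min(),u.max(),v.min(),v.max())
B=back(i,np.c_[u,v],.029)[:,:2]; print("band x extent rel tip mm",1000*(np.percentile((B-t)@ax,[2,50,98])),"lateral max",1000*((B-t)@ay).max())
plan([.5536,.0733,.048],.157+np.pi/2,.5,5)
E
```

```text
272 296 170 177
band x extent rel tip mm [-41.56158054 -38.40624834 -34.46781658] lateral max -4.3155667753631715
at [0.5532 0.0727 0.0463] yaw 1.726 tilt z [-0.009 -0.006 -1.   ] F [-1.7 -0.3 -3.5] gap 0.108 j6 -0.12 t 18.85
0.5 0.01 0.01 -0.03 -0.02; 0.5 0.01 0.01 -0.03 -0.02; 0.5 0.01 0.01 -0.03 -0.02; 0.5 0.01 0.01 -0.03 -0.02; 0.5 0.01 0.01 -0.03 -0.02
```

Call:
{"op": "jog_arm", "data": {"increments": "0.5 0 0 0 0; 0.5 0 0 0 0; 0.5 0 -0.3 0 0; 0.5 0 -0.5 0 0; 0.5 0 -0.5 0 0; 0.5 0 -0.5 0 0; 0.5 0 -0.5 0 0; 0.5 0 -0.5 0 0; 0.5 0 -0.3 0 0; 0.5 0 0 0 0", "grip_force": 80}}

```text
t: 19.85
tool_pos: [0.5325, 0.0697, 0.0463]
eef_rot: [0.65, 0.76, 0.005, 0.007]
ft_force: [6.0, 0.5, -3.7]
finger_gap: 0.104
```

```bash
python3 - <<'E'
from h import *
p,y,r,o=pose(); s=np.array([.5532,.0727]); a=.157; print("pulled",-(p[:2]-s)@[np.cos(a),np.sin(a)],"lat",(p[:2]-s)@[-np.sin(a),np.cos(a)])
plan([.5532-.038*np.cos(a),.0727-.038*np.sin(a),p[2]],.157+np.pi/2,.5,3)
E
```

```text
pulled 0.020876066395452957 lat 0.0002225132434150901
at [0.5325 0.0697 0.0463] yaw 1.725 tilt z [ 0.016 -0.002 -1.   ] F [ 6.   0.5 -3.7] gap 0.104 j6 -0.13 t 19.85
0.5 -0.01 -0.57 -0.01 -0.04; 0.5 -0.01 -0.57 -0.01 -0.04; 0.5 -0.01 -0.57 -0.01 -0.04
```

Call:
{"op": "jog_arm", "data": {"increments": "0.5 0 -0.5 0 0; 0.5 0 -0.5 0 0; 0.5 0 -0.5 0 0; 0.5 0 -0.4 0 0; 0.5 0 -0.2 0 0; 0.5 0 0 0 0; 0.5 0 0 0 0; 0.5 0 0 0 0; 0.5 0 0 0 0; 0.5 0 0 0 0"}}

```text
t: 20.85
tool_pos: [0.5177, 0.0674, 0.0463]
eef_rot: [0.65, 0.76, 0.008, 0.009]
ft_force: [8.2, 1.8, -3.6]
finger_gap: 0.102
```

```bash
cat > chk.py <<'E'
from h import *
p,y,r,o=pose(); s=np.array([.5532,.0727]); a=.157; print("pulled",-(p[:2]-s)@[np.cos(a),np.sin(a)],"lat",(p[:2]-s)@[-np.sin(a),np.cos(a)])
plan([.5532-.038*np.cos(a),.0727-.038*np.sin(a),p[2]],.157+np.pi/2,.5,1)
E
python3 chk.py; python3 - <<'E'
from h import *
for c in("wrist","top","scene"):
    cv2.imwrite(f"pics/{c}7raw.png",robot.capture(c)[:,:,::-1])
    i=robot.camera_info(c); np.savez(f"{c}7.npz",T=i["world_from_camera"],K=i["mtx"])
a=.157; P=[.6227-.038*np.cos(a)+.0385*np.sin(a),.0843-.038*np.sin(a)-.0385*np.cos(a),.0275]
ims=[]
for c,f in(("wrist",2),("top",7),("scene",5)):
    u=np.int32(proj(c,P)[0]); print(c,u); w,h=int(390/2/f),int(290/2/f)
    if c=="wrist": w,h=97,145; u[0]=np.clip(u[0],97,414)
    im=cv2.imread(f"pics/{c}7raw.png"); im=im[max(u[1]-h,0):u[1]+h,max(u[0]-w,0):u[0]+w]; ims.append(cv2.resize(im,(390,290) if c!="wrist" else (390,580),interpolation=cv2.INTER_CUBIC))
cv2.imwrite("pics/m7.png",np.hstack([ims[0],np.vstack(ims[1:])]))
E
```

```text
pulled 0.03593494328690291 lat 0.0003256061703150492
at [0.5177 0.0674 0.0463] yaw 1.726 tilt z [ 0.024 -0.001 -1.   ] F [ 8.2  1.8 -3.6] gap 0.102 j6 -0.13 t 20.85
0.5 -0.03 -0.21 -0.00 -0.09
wrist [365 285]
top [211 162]
scene [213 214]
```

View pics/m7.png

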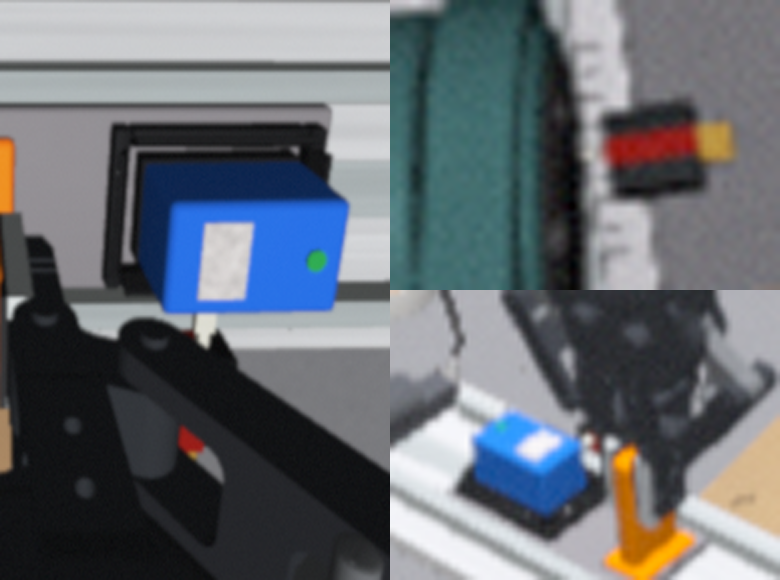

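Call:
{"op": "jog_arm", "data": {"increments": "0.5 0 -0.12 0 0; 0.5 0 -0.12 0 0; 0.5 0 0 0 0; 0.5 0 0 0 0; 0.5 0 0 0 0; 0.5 0 0 0 0; 0.5 0 0 0 0; 0.5 0 0 0 0; 0.5 0 0 0 0; 0.5 0 0 0 0"}}

```text
t: 22.0
tool_pos: [0.5196, 0.0677, 0.0463]
eef_rot: [0.65, 0.76, 0.008, 0.01]
ft_force: [7.3, 1.8, -3.5]
finger_gap: 0.106
```

```bash
python3 chk.py
```

```text
pulled 0.03400525680051877 lat 0.00030695332326764025
at [0.5196 0.0677 0.0463] yaw 1.727 tilt z [ 0.025 -0.001 -1.   ] F [ 7.3  1.8 -3.5] gap 0.106 j6 -0.13 t 22.0
0.5 -0.03 -0.40 -0.01 -0.06
```

Call:
{"op": "jog_arm", "data": {"increments": "0.5 0 -0.11 0 0; 0.5 0 -0.11 0 0; 0.5 0 -0.11 0 0; 0.5 0 -0.11 0 0; 0.5 0 -0.11 0 0; 0.5 0 -0.11 0 0; 0.5 0 -0.05 0 0; 0.5 0 -0.05 0 0; 0.5 0 -0.05 0 0; 0.5 0 -0.05 0 0"}}

```text
t: 23.0
tool_pos: [0.5166, 0.0673, 0.0463]
eef_rot: [0.65, 0.76, 0.009, 0.011]
ft_force: [8.7, 1.7, -4.1]
finger_gap: 0.106
```

```bash
python3 chk.py; python3 - <<'E'
from h import *
im=robot.capture("wrist")[:,:,::-1].copy(); cv2.imwrite("pics/w8raw.png",im); i=robot.camera_info("wrist"); np.savez("w8.npz",T=i["world_from_camera"],K=i["mtx"])
cv2.imwrite("pics/w8.png",cv2.resize(im[240:330,300:420],None,fx=6,fy=6,interpolation=cv2.INTER_CUBIC))
E
python3 chk.py
```

```text
pulled 0.03696884451522673 lat 0.00034278559053861895
at [0.5166 0.0673 0.0463] yaw 1.727 tilt z [ 0.029 -0.    -1.   ] F [ 8.7  1.7 -4.1] gap 0.106 j6 -0.14 t 23.0
0.5 -0.03 -0.10 -0.00 -0.03
pulled 0.03696076611593537 lat 0.0003651584512711206
at [0.5166 0.0673 0.0463] yaw 1.727 tilt z [ 0.029 -0.    -1.   ] F [ 7.7  1.4 -3.7] gap 0.104 j6 -0.14 t 23.05
0.5 -0.04 -0.10 -0.00 -0.03
```

View pics/w8.png

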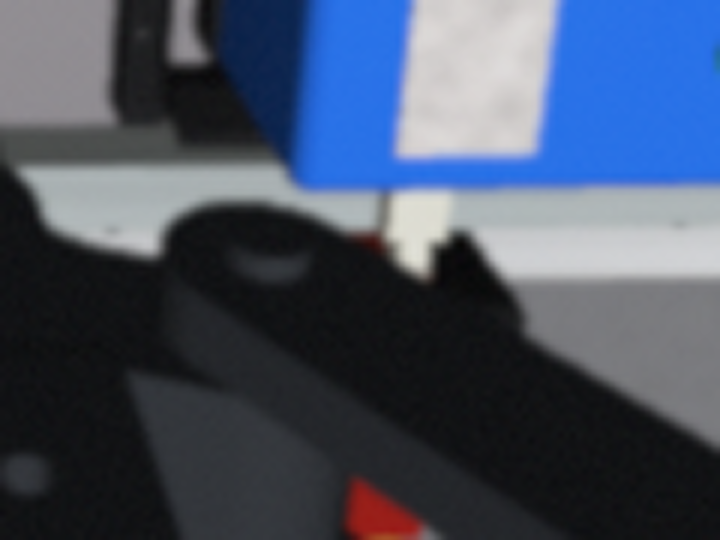

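```bash
python3 - <<'E'
from an import *
a=.157; ax=np.array([np.cos(a),np.sin(a)]); ay=np.array([-ax[1],ax[0]])
t=back(i,[299.2,209.8],.0275)[0,:2]
# band/reader from w3: black block rows extents at inner edge
g=cv2.cvtColor(im,cv2.COLOR_BGR2GRAY); print("w3 col291:",[tuple(im[v,291][::-1]) for v in range(156,190,1)][::2])
z=np.load("w8.npz"); j=dict(mtx=z["K"],world_from_camera=z["T"])
f=lambda u,v,h:(lambda q:(round(1000*(q-t)@ax,1),round(1000*(q-t)@ay,1)))(back(j,[[u/6+300-.4,v/6+240-.4]],h)[0,:2])
print("tip now",f(420,280,.0275),"left/right edge pointer @row200",f(388,200,.0275),f(452,200,.0275))
print("red inner bottom",f(362,243,.012),f(384,243,.012),"block bottom corner",f(465,234,.012),"top corner",f(520,305,.029),"red outer",f(350,480,.029),f(350,530,.029),f(425,530,.029))
E
```

```text
w3 col291: [(np.uint8(195), np.uint8(196), np.uint8(199)), (np.uint8(78), np.uint8(80), np.uint8(80)), (np.uint8(22), np.uint8(22), np.uint8(23)), (np.uint8(44), np.uint8(46), np.uint8(46)), (np.uint8(47), np.uint8(48), np.uint8(50)), (np.uint8(47), np.uint8(47), np.uint8(49)), (np.uint8(54), np.uint8(46), np.uint8(48)), (np.uint8(140), np.uint8(36), np.uint8(34)), (np.uint8(160), np.uint8(31), np.uint8(26)), (np.uint8(159), np.uint8(32), np.uint8(26)), (np.uint8(154), np.uint8(32), np.uint8(28)), (np.uint8(85), np.uint8(40), np.uint8(40)), (np.uint8(42), np.uint8(42), np.uint8(44)), (np.uint8(40), np.uint8(41), np.uint8(43)), (np.uint8(42), np.uint8(42), np.uint8(44)), (np.uint8(147), np.uint8(148), np.uint8(150)), (np.uint8(208), np.uint8(210), np.uint8(212))]
tip now (np.float64(-37.0), np.float64(-0.9)) left/right edge pointer @row200 (np.float64(-41.4), np.float64(8.7)) (np.float64(-34.8), np.float64(8.5))
red inner bottom (np.float64(-37.0), np.float64(-6.8)) (np.float64(-34.5), np.float64(-6.9)) block bottom corner (np.float64(-25.4), np.float64(-5.9)) top corner (np.float64(-27.0), np.float64(-3.0)) red outer (np.float64(-42.6), np.float64(-24.4)) (np.float64(-41.9), np.float64(-30.8)) (np.float64(-33.8), np.float64(-31.1))
```

Call:
{"op": "jog_arm", "data": {"increments": "0.5 0 -0.07 0 0; 0.5 0 -0.07 0 0; 0.5 0 -0.07 0 0; 0.5 0 -0.06 0 0; 0.5 0 -0.06 0 0; 0.5 0 -0.05 0 0; 0.5 0 -0.05 0 0; 0.5 0 -0.05 0 0; 0.5 0 -0.05 0 0; 0.5 0 -0.05 0 0"}}

```text
t: 24.05
tool_pos: [0.516, 0.0672, 0.0463]
eef_rot: [0.649, 0.76, 0.01, 0.011]
ft_force: [8.7, 2.5, -3.8]
finger_gap: 0.108
```

```bash
python3 chk.py; python3 - <<'E'
from h import *
a=robot.capture("wrist")[:,:,::-1]; b=robot.capture("scene")[:,:,::-1]
m=robot.cut_out("relay","wrist")
i=robot.camera_info("wrist")
if m:
    for h in (.016,.02,.024,.028): print(h,fit(m[0]["pixels"],i,[.585,.078,.157],z=h,parts=REL[:1]))
cv2.imwrite("pics/f9.png",np.hstack([cv2.resize(a[150:350,270:470],(400,400),interpolation=cv2.INTER_CUBIC),cv2.resize(b[160:260,160:260],(400,400),interpolation=cv2.INTER_CUBIC)]))
E
python3 chk.py
```

```text
pulled 0.037603494986970826 lat 0.0003479374963526042
at [0.516  0.0672 0.0463] yaw 1.728 tilt z [ 0.031  0.    -1.   ] F [ 8.7  2.5 -3.8] gap 0.108 j6 -0.14 t 24.05
0.5 -0.03 -0.04 -0.00 -0.01
pulled 0.037610873297755705 lat 0.0003695352483153558
at [0.516  0.0672 0.0463] yaw 1.728 tilt z [ 0.031  0.    -1.   ] F [ 8.8  1.4 -3.7] gap 0.106 j6 -0.14 t 24.2
0.5 -0.04 -0.04 -0.00 -0.01
```

View pics/f9.png

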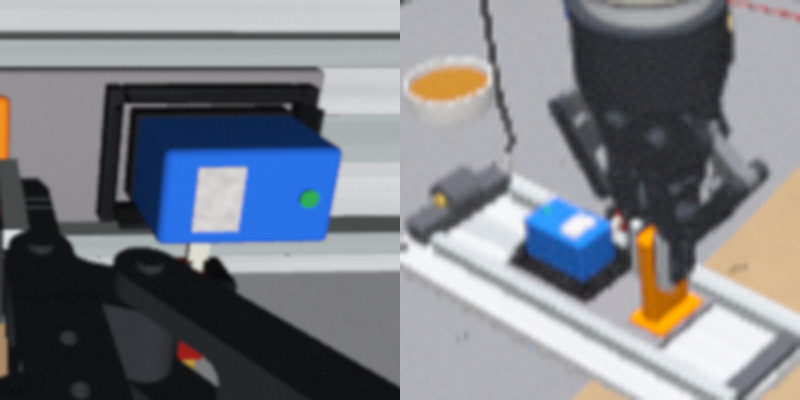

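```bash
python3 -c "
from bench import robot
print(robot.hand_in())"
```

```text
the job is handed in; nothing more can be done
None
```

The relay is in the shuttle's pocket with its tab in the slot. I let go of it while the shuttle was home. I then pulled the shuttle about 38 mm by the orange handle and handed the job in at about 24 s with the gripper still holding it.

- **Seating:** I lowered the relay to about 1 mm above the pocket floor and felt no contact, so the tab had to be in its slot. After release, a fit of its outline matched best at or below floor height, so it looks fully down. My repeat of that fit after the pull failed because the network did not find the relay in that picture. By eye, the last wrist and scene pictures show it still in the pocket with nothing touching it.
- **Pointer and band:** I estimate the tip within about 1 mm of the band's middle, where ±4 mm is allowed. The estimates of the middle ran from about 38 to 39 mm of travel. The arm's own reading was 37.6 mm, or about 38.3 mm at the handle after allowing for a slight tool tilt. The gripper partly hid the tip and band in the last pictures, so this rests on measurement rather than a clear view.
- **Holding:** The shuttle crept back about 2 mm during one check while the arm was commanded to stand still. I pulled it out again and ended with a small steady pull against the spring. The position then stayed the same to within 0.01 mm over the last 0.15 s, at about 9 N.
- **Other things on the bench:** I did not go near them after the relay was picked up, and I did not check their positions again at the end.

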